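# Close up a transport chamber and pin-align its castle nut

## Task

Load all the pink culture canisters upright into the steel transport chamber, put its lid on fully home, and swing the blue clamp arm in square over the lid. Then tighten the brass castle nut (clockwise from above) until the arm presses on the lid, and turn it a little further to the first place where a pair of its slots lines up with the cotter hole marked by the red line on the stud, so that a cotter could be fitted; leave everything else on the bench as it is.

Things in the scene. Friction and masses are not known exactly. Their poses are not given: they have to be found in the camera images.
- chamber_floor (a point): Centre of the inner floor (6 mm above the bench) of the fixed open steel chamber. y along its length, x across it towards the clamp, z up. Inside 232 mm (y) by 76 mm (x), walls 6 mm, rim 74 mm above this point. Four canisters fit in a row, 57 mm apart (y = -85.5, -28.5, 28.5, 85.5 mm), any order. The clamp's stud stands outside, at x = 130 mm, y = 0; nothing else on the chamber is taller than its rim.
- can1_mid (a point): Centre (32 mm above its foot) of a pink culture canister, one of up to four alike (some may be absent): a 51 mm diameter, 40 mm tall cylinder with white cap and, on top, a yellow knob 23 mm in diameter and 24 mm tall; 64 mm tall in all, about 0.15 kg. z up through the knob. Lift it by the knob, whose middle is 20 mm above this point.
- can2_mid (a point): Centre (32 mm above its foot) of a pink culture canister, like can1.
- can3_mid (a point): Centre (32 mm above its foot) of a pink culture canister, like can1.
- can4_mid (a point): Centre (32 mm above its foot) of a pink culture canister, like can1.
- lid: Loose lid, origin at the middle of its lowest face, 0.4 kg. Aluminium plate 244 (its y) by 88 (x) by 8 mm; beneath it a 224 by 68 by 6 mm rubber plug that drops into the chamber's mouth with 4 mm play on each side. Either way round fits. Fully home, the plate rests on the rim all round.
- lid_handle (a point): Centre of the lid's black bar handle, 30 mm above the lid's lowest face: bar 90 mm long along the lid's y, 18 mm wide along x, from 16 mm below this point (the plate's top) to 16 mm above. With the lid fully home this point is 98 mm above chamber_floor.
- clamp (a joint): Angle of the blue clamp arm about the stud's axis, rad: 0 = square over the lid, pointing along the chamber's -x; starts parked at 1.15 to 1.7, swung away to the chamber's +y side; falls as it swings in (anticlockwise from above). Range -0.06 to 1.9; stays where left (0.12 N m friction). Arm 30 mm wide, 12 mm thick with its foot, reaching 112 mm from the stud; it goes up and down with the nut.
- clamp_post (a point): Centre of the upright black post on the clamp arm by which it is swung: 20 mm in diameter, from 16 mm below this point (the arm's top) to 16 mm above, 88 mm from the stud's axis.
- nut (a joint): Angle of the brass castle nut, rad, growing as it is tightened (clockwise from above); starts loose, -4.5 to -3.4. The clamp arm goes down with it, 12 mm a turn, touches the seated lid at about 0 and presses ever harder (over 8 N from 0.2). End stop 1.2. 0.2 N m friction, stays where left. From 0 to 1.2 slots and hole line up at just one angle, somewhere in 0.40 to 0.85.
- slot_a (a point): Centre of the nut's crown, on the stud's axis, turning with the nut; x along one pair of opposite slots (six in all). Below the crown a hexagon 50 mm across flats, 30 mm tall, from 36 to 6 mm below this point; a pair of flats faces along x of each of slot_a, slot_b and slot_c. Crown 47 mm across, 12 mm tall (6 mm below to 6 mm above). The stud's end is at most 25 mm above this point.
- slot_b (a point): Same point as slot_a, its x axis along the second pair of slots (60 degrees round).
- slot_c (a point): Same point as slot_a, its x axis along the third pair of slots (120 degrees round).
- cotter_hole (a point): Middle of the cotter hole through the fixed stud (25 mm diameter, upright, its end 161 mm above the bench), on the stud's axis, 142 mm above the bench; the x axis runs along the hole, either way. The red line across the stud's end runs the same way.
- jar: White jar with blue cap, 70 mm in diameter, 85 mm tall, a bystander; origin at its foot. Leave alone.
- tipbox: Blue pipette-tip box with clear lid, 82 by 117 by 63 mm, a bystander; origin at its foot. Leave alone.
- beaker: Glass beaker, 76 mm in diameter, 90 mm tall, a bystander; origin at its foot. Leave alone.

How it is judged:
On the way, in this order (a step that is already met when the one before it is completed fails the run):
1. all canisters present stand upright in the chamber (x of can1_mid in the frame of chamber_floor between -0.038 and 0.038 m and y of can1_mid in the frame of chamber_floor between -0.116 and 0.116 m and z of each of can1_mid, can2_mid, can3_mid, can4_mid in the frame of chamber_floor below 0.04 m and angle between each of can1_mid, can2_mid, can3_mid, can4_mid's own z axis and vertical below 0.2 rad and x of can2_mid in the frame of chamber_floor between -0.038 and 0.038 m and y of can2_mid in the frame of chamber_floor between -0.116 and 0.116 m and x of can3_mid in the frame of chamber_floor between -0.038 and 0.038 m and y of can3_mid in the frame of chamber_floor between -0.116 and 0.116 m and x of can4_mid in the frame of chamber_floor between -0.038 and 0.038 m and y of can4_mid in the frame of chamber_floor between -0.116 and 0.116 m), for 0.2 s.
2. the lid is fully home on the chamber (all of step 1 and horizontal distance between lid_handle and chamber_floor below 0.01 m and z of lid_handle in the frame of chamber_floor between 0.095 and 0.1005 m and angle between lid_handle's own z axis and vertical below 0.025 rad and angle between the y axis of lid_handle and the y axis of chamber_floor, either way round below 0.08 rad), for 0.2 s.
3. the clamp arm is swung in square over the lid (horizontal distance between lid_handle and chamber_floor below 0.01 m and z of lid_handle in the frame of chamber_floor between 0.095 and 0.1005 m and angle between lid_handle's own z axis and vertical below 0.025 rad and angle between the y axis of lid_handle and the y axis of chamber_floor, either way round below 0.08 rad and value of joint clamp below 0.15 rad), for 0.2 s.
4. the nut is tightened until the arm presses on the lid (all of step 3 and contact force between clamp and lid above 8 N), for 0.2 s.
At the end, for the whole second after the job is handed in: Every canister present stands upright on the chamber floor; the lid is fully home (within 10 mm of centre, level); the clamp arm is within 0.15 rad of square over the lid and presses on it with more than 8 N; a pair of the nut's slots is within 0.12 rad of the cotter hole's direction; all at rest (all of step 1 and all of step 4 and angle between the x axis of any of slot_a, slot_b, slot_c and the x axis of cotter_hole, either way round below 0.12 rad and linear speed of lid below 0.02 m/s and velocity of joint nut between -0.05 and 0.05 rad/s); the robot touches nothing.
It fails at once if the white jar is disturbed (moved over 30 mm) (distance of jar from where it was at the start of the episode above 0.03 m).
It fails at once if the tip box is disturbed (moved over 30 mm) (distance of tipbox from where it was at the start of the episode above 0.03 m).
It fails at once if the beaker is disturbed (moved over 30 mm) (distance of beaker from where it was at the start of the episode above 0.03 m).
Of can1, can2, can3, can4 only 2 to 4 are there at a start; the rules pass over those that are not, and their reading is None.
At some moment in a run one of can1, can2, can3, can4 may be knocked a few centimetres aside while the robot is not near it.
It also fails if it takes over 210 s, if anything falls off the work surface, if the arm or the gripper's body presses on something with over 40 N, if the wrist force passes 120 N, or if a joint passes its speed limit or range.

## Robot

A 7-joint arm with a two-finger parallel gripper is mounted at the origin on the work surface. World frame = base frame: x ahead of the robot, y to its left, z up, the work surface at z = 0. Lengths are in m, angles in rad, forces in N, time in s.
With the tool pointing down it reaches from about 0.425 to 1.025 m from the base axis. Payload 3.6 kg.
Tool frame: the origin (TCP) lies on the centre line of the jaws, within the pads' length; the fingertips stand 11 mm ahead of it and the grasp point (between the pads) lies 8 mm behind it; z points along the fingers, y is the line along which they close (so a half turn about z gives the same grasp; the last joint's range is limited). The gripper opens to 85 mm and grips with 20 to 120 N. Pads are 22 mm wide; open, the fingers measure 114 mm over their backs; the gripper's body (76 mm by 85 mm) begins 54 mm behind the grasp point. The pads swing forward as they close: fully open they stand 13 mm farther back than shut.
Start: joints at [1.046, 0.591, 0.048, 1.609, -0.033, 0.943, -0.034], TCP at [0.303, -0.658, 0.242] pointing down, gripper open.
Joint ranges: [-2.69, 2.69], [-0.47, 2.24], [-1.27, 1.36], [0.19, 2.51], [-1.53, 4.68], [0.08, 2.07], [-3.09, 3.09]. Speed limits (rad/s): [2.57, 2.57, 3.14, 3.14, 3.14, 3.14, 3.14].

## Interface

Orientations are given as a unit quaternion [w, x, y, z].
In Python, from workcell import r, viewer, finder gives the robot as it stands. The module is installed in compiled form; this text tells all that it offers.
- The arm moves only by the tool servo_tool, never from a script. Its argument "plan" is text: rows parted by semicolons, each of 7 numbers parted by spaces: the closure in counts, from 0 (fully open) to 255 (shut), then the shift along the tool's x, y, z in mm, then the turn, a rotation vector about the tool's x, y, z in degrees. In form: fingers x y z rx ry rz; .... A call has 1 to 12 rows; each row shifts and turns the commanded pose from where the row before left it, along the tool's axes as they then stand; what a row does not reach is not made up. A row lasts 1/10 s, in which the tool goes at most 50 mm and 8.59 degrees, less where a joint would pass 70% of its speed; a pose out of reach is approached as far as the arm can. A call is refused whole if a number of a shift passes 50 or a number of a turn 8.59, either way. A call with a gripper value outside its range is refused whole. The fingers move at their own pace and stop on an object; "grip_force" is the grip in N (left out, the last holds). Time passes only in rows, so rows that do not move let the fingers close. It gives the time, the measured TCP pose, the force, the opening and the grip force at its end, in the units of the state.
- r.observe(): the state, without advancing time (a new reading comes with each control period).
- viewer.capture(name): name is "side" or "top"; returns the picture (480x640x3 uint8, blue, green, red); there is no depth.
- viewer.camera_params(name): a dict with "fx", "fy", "cx", "cy" (pixels), "dist_coeffs" ([k1, k2, p1, p2, k3] as OpenCV has them; the pictures are not rectified), "T" (4x4, takes a point from camera to world coordinates). Camera axes: x right, y down, z forward; pixel columns grow to the right and rows downward; lengths in m; the calibration is good to about 2 mm. A picture is of the moment at which its call begins. camera_params takes no time and is no camera call.
- r.hand_in(): hands the job in; it is judged then, once.
Trained networks look in the newest picture that a camera, given by its name, has taken for a name from the list of things; names that differ only in an ending like _2 or _b are one class to them, and where a whole thing is asked for, a point or a joint stands for the part that bears it (a point fixed in the world has none). Each returns a list of dicts, best first, with "confidence" (0 to 1); they miss things now and then, are a little off and sometimes report something else, mostly with a low value. They report only what shows in the picture. A call takes as long as a camera call.
- finder.spot_in(camera, name): "xyz" ([x, y, z] in m, in the coordinates of the camera as it stood for that picture, good to about 4 mm: the middle of the surface that is visible of it).
- finder.outline_of(camera, name): "pixels" (480x640 bool, what is visible of it).
- finder.place_of(camera, name): "xyz" ([x, y, z] in m, in the coordinates of the camera as it stood for that picture, good to about 4 mm: a listed point, or the origin of a listed thing).
The state is a dict: "time": time; "joints": joint angles; "qvel": joint speeds; "joint_efforts": joint torques, N m; "ee_pos": TCP position; "orientation": TCP orientation; "force": force on the tool from outside, world axes, zero at the start; "moment": the same for the moment, N m; "width": finger opening in m; "grasp_force": force on a finger pad.
Only numpy, scipy, OpenCV 4.12 (cv2) and the standard library are available. Lean on these libraries where they do the work, as an engineer would, in place of code of your own. Each camera call takes 0.05 s, during which the arm holds its last target. There are 200 camera calls.

## Working session

There is one attempt and no reset: what is moved stays moved. The work goes in short steps, Python scripts to look and compute and a tool call to move; the robot and the scene stay as the last step left them, time stands still between calls to the robot, and variables do not carry over. Pictures are saved under pics/ and viewed, at most 14 in all, crops included, and the job is handed in when it is done.

Besides the shell and the picture viewer there is one more tool, called as name(argument=value, ...) on one line, values as JSON. servo_tool: Moves the arm, as the interface text tells. Its arguments: {"type":"object","properties":{"plan":{"type":"string"},"grip_force":{"type":"number"}},"required":["plan"]}

```bash
mkdir -p pics; cat > h.py <<'E'
import numpy as np, cv2
from workcell import r, viewer, finder
def P(c):
    p=viewer.camera_params(c); K=np.array([[p['fx'],0,p['cx']],[0,p['fy'],p['cy']],[0,0,1.]]); return K,np.array(p['dist_coeffs']),np.array(p['T'])
def w(c,xyz):
    T=P(c)[2]; return T[:3,:3]@np.array(xyz)+T[:3,3]
def ray(c,uv):
    K,d,T=P(c); n=cv2.undistortPoints(np.array([[uv]],float),K,d)[0,0]; v=T[:3,:3]@np.array([n[0],n[1],1]); return T[:3,3],v
def atz(c,uv,z):
    o,v=ray(c,uv); return o+v*(z-o[2])/v[2]
def proj(c,X):
    K,d,T=P(c); Ti=np.linalg.inv(T); return cv2.projectPoints(np.array(X,float).reshape(-1,3),cv2.Rodrigues(Ti[:3,:3])[0],Ti[:3,3],K,d)[0][:,0]
def tri(obs):
    A=np.zeros((3,3));b=np.zeros(3)
    for c,uv in obs:
        o,v=ray(c,uv); v=v/np.linalg.norm(v); M=np.eye(3)-np.outer(v,v); A+=M;b+=M@o
    return np.linalg.solve(A,b)
np.set_printoptions(precision=4,suppress=True)
E
python3 - <<'E'
from h import *
for c in ['side','top']:
    im=viewer.capture(c); cv2.imwrite(f'pics/{c}0.png',im)
    K,d,T=P(c); print(c,K[0,0],d,T)
    for n in ['can1_mid','chamber_floor','lid','lid_handle','clamp_post','slot_a','cotter_hole','jar','tipbox','beaker']:
        for q in finder.place_of(c,n)[:6]:
            X=w(c,q['xyz']); print(n,round(q['confidence'],2),X,proj(c,X)[0].round())
print(r.observe()['time'],r.observe()['orientation'])
E
```

```text
side 537.3377693075024 [-0.115  0.     0.     0.     0.   ] [[-0.8012 -0.4174  0.4288  0.0637]
 [-0.5983  0.5472 -0.5853  0.7747]
 [ 0.0096 -0.7255 -0.6882  0.9338]
 [ 0.      0.      0.      1.    ]]
can1_mid 0.58 [ 0.7596 -0.1593 -0.0003] [318. 202.]
chamber_floor 0.89 [ 0.517   0.0036 -0.0007] [358. 274.]
lid 0.59 [ 0.5589  0.3598 -0.0007] [245. 365.]
lid_handle 0.82 [0.5593 0.3587 0.0274] [244. 357.]
lid_handle 0.58 [0.515  0.0036 0.0015] [359. 274.]
lid_handle 0.15 [ 0.4954 -0.3684  0.0302] [440. 192.]
clamp_post 0.7 [0.6404 0.0663 0.1255] [301. 228.]
slot_a 0.94 [ 0.6382 -0.0207  0.1494] [325. 201.]
slot_a 0.77 [ 0.6433 -0.019   0.145 ] [322. 202.]
slot_a 0.58 [ 0.6371 -0.0217  0.1476] [325. 202.]
slot_a 0.18 [0.5141 0.0017 0.0017] [360. 274.]
cotter_hole 0.68 [ 0.6422 -0.0202  0.1411] [323. 203.]
cotter_hole 0.68 [0.4392 0.5246 0.0007] [232. 459.]
jar 0.7 [ 0.6376 -0.0227  0.1474] [325. 201.]
jar 0.56 [ 0.7631 -0.1609  0.001 ] [318. 201.]
jar 0.37 [ 0.494  -0.2508  0.0314] [420. 214.]
tipbox 0.91 [0.7636 0.1296 0.0027] [246. 259.]
tipbox 0.63 [ 0.6406 -0.0226  0.149 ] [324. 20
[... 246 characters left out ...]
    1.    ]]
chamber_floor 0.61 [0.512  0.0066 0.0066] [334. 295.]
lid 0.8 [ 0.5553  0.3577 -0.0005] [186. 279.]
lid_handle 0.77 [0.5629 0.3576 0.0299] [184. 274.]
clamp_post 0.97 [0.6361 0.0638 0.1276] [309. 232.]
slot_a 0.77 [ 0.6389 -0.0233  0.145 ] [349. 229.]
slot_a 0.72 [ 0.6377 -0.0167  0.1532] [346. 229.]
slot_a 0.69 [ 0.6353 -0.0176  0.1469] [346. 230.]
cotter_hole 0.48 [ 0.7637 -0.1621  0.0027] [399. 192.]
cotter_hole 0.43 [ 0.6416 -0.0178  0.1428] [346. 228.]
jar 0.69 [ 0.7622 -0.1642  0.0031] [400. 192.]
jar 0.33 [ 0.6374 -0.0167  0.1482] [346. 229.]
tipbox 0.92 [0.761  0.1265 0.0009] [282. 195.]
beaker 0.73 [0.4347 0.5282 0.0016] [114. 330.]
1.1 [ 0.      0.9768  0.2142 -0.    ]
```

View pics/top0.png

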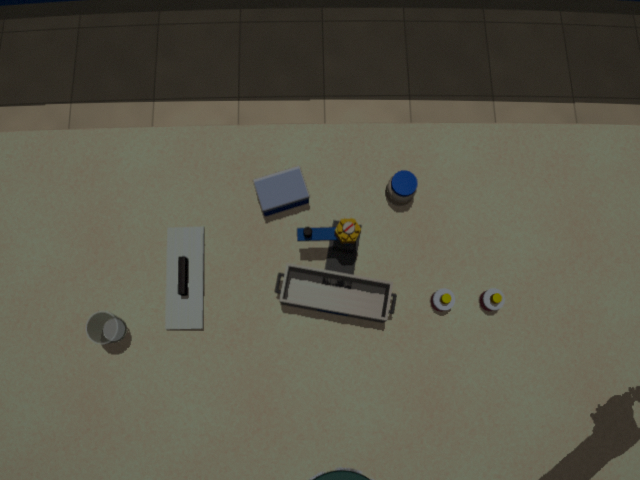

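View pics/side0.png

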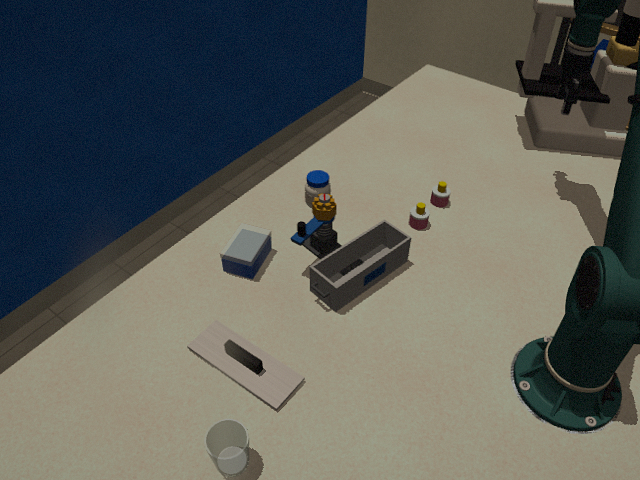

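```bash
python3 - <<'E'
from h import *
t=cv2.imread('pics/top0.png'); s=cv2.imread('pics/side0.png')
for c,im in (('top',t),('side',s)):
    hsv=cv2.cvtColor(im,cv2.COLOR_BGR2HSV)
    m=cv2.inRange(hsv,(20,180,80),(35,255,255))
    n,l,st,ce=cv2.connectedComponentsWithStats(m)
    for i in range(1,n):
        if st[i,4]>15: print(c,ce[i],st[i])
k=t[220:340,150:520]; 
a=cv2.resize(t[210:330,270:410],None,fx=5,fy=5,interpolation=cv2.INTER_CUBIC)
cv2.imwrite('pics/cr1.png',cv2.convertScaleAbs(a,alpha=1.3,beta=20))
q=finder.outline_of('top','lid')
for x in q[:2]:
    cn=max(cv2.findContours(x['pixels'].astype(np.uint8),0,2)[0],key=cv2.contourArea); R=cv2.minAreaRect(cn); bp=cv2.boxPoints(R); W=np.array([atz('top',p,0.014) for p in bp]);print(x['confidence'],bp,W,W.mean(0),[np.linalg.norm(W[i]-W[i-1]) for i in range(4)])
for n in ['clamp_post','lid_handle']:
  for c in ['top','side']:
    for x in finder.outline_of(c,n)[:2]:
        ys,xs=np.nonzero(x['pixels']); print(c,n,x['confidence'],len(xs),xs.mean(),ys.mean(),xs.min(),xs.max(),ys.min(),ys.max())
E
```

```text
top [351.5769 223.3205] [341 219  19  13  78]
top [338.7857 227.9762] [336 223   6  10  42]
top [344.1373 236.0588] [338 233  13   8  51]
top [353.9  235.45] [350 232   9   9  40]
top [496.5902 297.6066] [493 293   8  10  61]
top [446.     297.9688] [442 294   9   9  64]
side [442.0625 183.9375] [439 182   7   5  32]
side [420.641  205.2051] [417 203   8   6  39]
0.94 [[163.2611 328.9452]
 [165.3343 225.2867]
 [204.6586 226.0732]
 [202.5854 329.7317]] [[0.4361 0.4068 0.014 ]
 [0.685  0.4092 0.014 ]
 [0.6814 0.3134 0.014 ]
 [0.4334 0.3142 0.014 ]] [0.559  0.3609 0.014 ] [np.float64(0.0927109775157847), np.float64(0.24891992739491486), np.float64(0.09584389310262807), np.float64(0.24803016388648913)]
top clamp_post 0.71 486 315.33539094650206 233.64814814814815 297 336 227 240
side clamp_post 0.97 529 308.35916824196596 229.23629489603024 291 334 217 244
top lid_handle 0.86 3875 184.4010322580645 278.2090322580645 164 204 227 330
top lid_handle 0.7 1939 281.20732336255804 191.11294481691593 254 309 166 216
side lid_handle 0.88 4515 246.17940199335547 363.9083056478405 187 303 321 409
side lid_handle 0.74 2084 228.01919385796546 446.1785028790787 204 248 418 476
```

View pics/cr1.png

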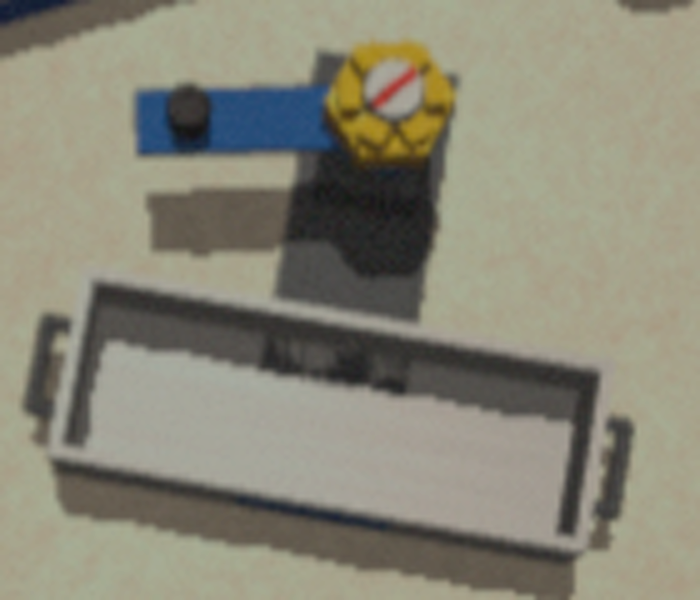

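```bash
python3 - <<'E'
from h import *
C=np.array([[93,277],[606,367],[580,553],[50,460]])/5+[270,210]
W=np.array([atz('top',p,0.08) for p in C]); print(W,W.mean(0),[np.linalg.norm(W[i]-W[i-1]) for i in range(4)])
for a,b in((0,1),(3,2)): d=W[a]-W[b]; print('yaw of y-axis-90',np.degrees(np.arctan2(d[1],d[0]))-90)
for a,b in((0,3),(1,2)): d=W[a]-W[b]; print('yaw x',np.degrees(np.arctan2(d[1],d[0])))
for a,b in (((496.6,298),(442.06,185)),((446,298.3),(420.6,206.3))):
    print('knob',tri([('top',a),('side',b)]))
f=lambda x,y:(x/5+270,y/5+210)
print('stud',[atz('top',f(394,89),0.161)])
a,b=[atz('top',f(*p),0.161) for p in ((372,107),(416,70))]; d=b-a; print('red',np.degrees(np.arctan2(d[1],d[0])),d)
p=atz('top',f(188,108),0.131); print('post',p)
print(r.observe()['ee_pos'])
E
```

```text
[[ 0.5714  0.1102  0.08  ]
 [ 0.5267 -0.12    0.08  ]
 [ 0.4435 -0.1049  0.08  ]
 [ 0.489   0.1302  0.08  ]] [0.5076 0.0039 0.08  ] [np.float64(0.08478818387022713), np.float64(0.23446138475003095), np.float64(0.08451679903827138), np.float64(0.23946106936727016)]
yaw of y-axis-90 -10.99593814745488
yaw of y-axis-90 -10.951069890557335
yaw x -13.6469072239045
yaw x -10.265105577387752
knob [ 0.4922 -0.3665  0.0572]
knob [ 0.4938 -0.2477  0.0582]
stud [array([ 0.6374, -0.0217,  0.161 ])]
red -50.44889268315084 [ 0.016  -0.0194  0.    ]
post [0.6372 0.0665 0.131 ]
[ 0.3034 -0.6585  0.2423]
```

servo_tool(plan="0 42 -26.7 0 0 0 0;0 42 -26.7 0 0 0 0;0 42 -26.7 0 0 0 0;0 42 -26.7 0 0 0 0;0 42 -26.7 0 0 0 0;0 42 -26.7 0 0 0 0;0 42 -26.7 0 0 0 0;0 0 0 20 0 0 8.5;0 0 0 20 0 0 8.5;0 0 0 20 0 0 8.5;0 0 0 20 0 0 8.5;0 0 0 20 0 0 1.7", grip_force=40)

```text
time: 2.55
ee_pos: [0.4926, -0.3656, 0.1417]
orientation: [0.0, 0.995, -0.097, 0.0]
force: [-0.4, 0.0, 0.4]
width: 0.0855
grasp_force: 0.0
```

```bash
cat >> h.py <<'E'
from scipy.spatial.transform import Rotation as Ro
def st():
    o=r.observe(); q=o['orientation']; R=Ro.from_quat([q[1],q[2],q[3],q[0]]).as_matrix()
    print('t',o['time'],'p',np.array(o['ee_pos']),'phi',np.degrees(np.arctan2(R[1,0],R[0,0])).round(2),'tz',R[:,2],'F',np.array(o['force']).round(1),'w',round(o['width'],4),'gf',round(o['grasp_force'],1),'j',np.array(o['joints']).round(2))
    return o,R
def to(x,y,z):
    o,R=st(); print('shift mm',(R.T@(np.array([x,y,z])-o['ee_pos'])*1000).round(1))
E
python3 - <<'E'
from h import *
to(0.492,-0.3665,0.055)
E
```

```text
t 2.55 p [ 0.4926 -0.3656  0.1417] phi -11.11 tz [ 0.0002 -0.0008 -1.    ] F [-0.4  0.   0.4] w 0.0855 gf 0.0 j [ 0.45  0.58  0.17  1.95 -0.16  0.62 -1.05]
shift mm [-0.5  1.  86.7]
```

servo_tool(plan="0 0 0 43 0 0 0;0 0 0 43 0 0 0;0 0 0 0 0 0 0;255 0 0 0 0 0 0;255 0 0 0 0 0 0;255 0 0 0 0 0 0;255 0 0 0 0 0 0;255 0 0 0 0 0 0;255 0 0 0 0 0 0;255 0 0 0 0 0 0")

```text
time: 3.55
ee_pos: [0.4931, -0.3665, 0.0581]
orientation: [0.001, 0.995, -0.096, 0.001]
force: [-0.5, -0.2, 7.9]
width: 0.0215
grasp_force: 38.9
```

```bash
python3 - <<'E'
from h import *
to(0.492,-0.3665,0.13)
import math
c=np.array([.510,.004]);a=math.radians(-11)
for y in(-.0285,.0285): print(y, c+y*np.array([-math.sin(a),math.cos(a)]))
p=c+.0285*np.array([-math.sin(a),math.cos(a)]); to(p[0],p[1],0.15)
E
```

```text
t 3.55 p [ 0.4931 -0.3665  0.0581] phi -10.98 tz [ 0.0024 -0.0015 -1.    ] F [-0.5 -0.2  7.9] w 0.0215 gf 38.9 j [ 0.48  0.71  0.13  1.98 -0.18  0.47 -1.02]
shift mm [ -0.9   0.3 -71.9]
-0.0285 [ 0.5046 -0.024 ]
0.0285 [0.5154 0.032 ]
t 3.55 p [ 0.4931 -0.3665  0.0581] phi -10.98 tz [ 0.0024 -0.0015 -1.    ] F [-0.5 -0.2  7.9] w 0.0215 gf 38.9 j [ 0.48  0.71  0.13  1.98 -0.18  0.47 -1.02]
shift mm [ -53.7 -395.4  -92.4]
```

servo_tool(plan="255 0 0 -15 0 0 0;255 0 0 -40 0 0 0;255 0 0 -45 0 0 0;255 -6 -45 0 0 0 0;255 -6 -45 0 0 0 0;255 -6 -45 0 0 0 0;255 -6 -45 0 0 0 0;255 -6 -45 0 0 0 0;255 -6 -45 0 0 0 0;255 -6 -45 0 0 0 0;255 -6 -45 0 0 0 0;255 -6 -35 0 0 0 0")

```text
time: 4.75
ee_pos: [0.5142, 0.0358, 0.1571]
orientation: [-0.001, 0.996, -0.094, 0.0]
force: [0.3, -0.2, -1.0]
width: 0.0212
grasp_force: 39.7
```

```bash
python3 - <<'E'
from h import *
for c in ['top','side']: cv2.imwrite(f'pics/{c}1.png',viewer.capture(c))
a=cv2.imread('pics/top1.png');b=cv2.imread('pics/side1.png')
cv2.imwrite('pics/m1.png',np.hstack([cv2.resize(a[150:480,240:640],(400,330)),b[100:430,240:640]]))
to(.5154,.032,.067)
E
```

```text
t 4.85 p [0.5143 0.0397 0.1569] phi -10.34 tz [ 0.0005  0.0038 -1.    ] F [ 0.9 -0.6 -1.9] w 0.021 gf 39.7 j [-0.31  0.47  0.2   2.15 -0.18  0.54 -1.73]
shift mm [ 2.5  7.7 89.9]
```

View pics/m1.png

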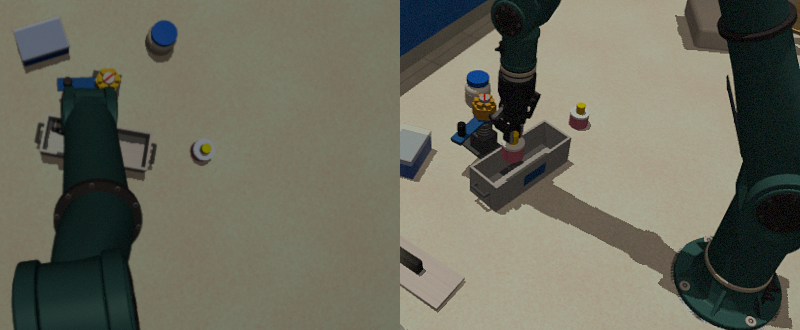

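servo_tool(plan="255 2.5 7.7 0 0 0 0;255 0 0 30 0 0 0;255 0 0 35 0 0 0;255 0 0 24 0 0 0;255 0 0 0 0 0 0;140 0 0 0 0 0 0;140 0 0 0 0 0 0;140 0 0 -10 0 0 0;140 0 0 -40 0 0 0;140 0 0 -45 0 0 0")

```text
time: 5.85
ee_pos: [0.5145, 0.0243, 0.1639]
orientation: [0.0, 0.995, -0.095, -0.001]
force: [0.7, 0.2, -0.2]
width: 0.0383
grasp_force: 0.0
```

```bash
python3 - <<'E'
from h import *
cv2.imwrite('pics/side2.png',viewer.capture('side'));cv2.imwrite('pics/top2.png',viewer.capture('top'))
for q in finder.place_of('side','can1_mid'):print(q['confidence'],w('side',q['xyz']))
for c in ['top','side']:
    hsv=cv2.cvtColor(cv2.imread(f'pics/{c}2.png'),cv2.COLOR_BGR2HSV)
    m=cv2.inRange(hsv,(20,180,80),(35,255,255))
    n,l,s,ce=cv2.connectedComponentsWithStats(m)
    for i in range(1,n):
        if s[i,4]>15: print(c,ce[i],s[i])
to(0.493,-0.2480,0.15)
E
```

```text
top [347.2   225.008] [336 219  24  15 125]
top [445.9062 298.0625] [442 294   9   9  64]
side [318.0556 203.6667] [314 202   9   5  18]
side [420.4528 206.3208] [417 203   8  10  53]
side [356.322 258.339] [352 255  10   7  59]
side [357.0625 265.0625] [354 263   7   6  16]
t 6.0 p [0.5179 0.0246 0.1667] phi -10.95 tz [ 0.009   0.0014 -1.    ] F [-1.2  0.3 -0.7] w 0.0383 gf 0.0 j [-0.3   0.45  0.22  2.15 -0.18  0.55 -1.71]
shift mm [ 27.2 272.4  16.1]
```

servo_tool(plan="0 4 45 0 0 0 0;0 4 45 0 0 0 0;0 4 45 0 0 0 0;0 4 45 0 0 0 0;0 4 45 0 0 0 0;0 4 45 0 0 0 0;0 0 0 0 0 0 0;0 0 0 0 0 0 0")

```text
time: 6.8
ee_pos: [0.4864, -0.2465, 0.1622]
orientation: [-0.0, 0.995, -0.097, -0.0]
force: [0.1, 1.3, -0.3]
width: 0.0851
grasp_force: 0.0
```

```bash
python3 - <<'E'
from h import *
cv2.imwrite('pics/side3.png',viewer.capture('side'));cv2.imwrite('pics/top3.png',viewer.capture('top'))
for q in finder.place_of('side','can1_mid'):print(q['confidence'],w('side',q['xyz']))
for c in ['top','side']:
    hsv=cv2.cvtColor(cv2.imread(f'pics/{c}3.png'),cv2.COLOR_BGR2HSV)
    m=cv2.inRange(hsv,(20,180,80),(35,255,255))
    n,l,s,ce=cv2.connectedComponentsWithStats(m)
    for i in range(1,n):
        if s[i,4]>15: print(c,ce[i],s[i])
to(0.493,-0.2480,0.058)
print(atz('side',(356.5,259),.064))
E
```

```text
top [347.8856 230.0508] [336 219  24  22 236]
top [328.1045 291.7612] [324 287   9  10  67]
top [445.4286 299.4048] [442 296   9   7  42]
side [420.5952 205.381 ] [417 203   8   6  42]
side [356.322 258.339] [352 255  10   7  59]
t 6.95 p [ 0.4876 -0.2432  0.1621] phi -10.8 tz [-0.0007  0.0014 -1.    ] F [ 0.  -0.1  0.2] w 0.0853 gf 0.0 j [ 0.24  0.49  0.19  2.09 -0.17  0.58 -1.21]
shift mm [  6.3   3.8 104.1]
[0.5159 0.0193 0.064 ]
```

servo_tool(plan="0 6 3 0 0 0 0;0 0 0 45 0 0 0;0 0 0 45 0 0 0;0 0 0 14 0 0 0;0 0 0 0 0 0 0;255 0 0 0 0 0 0;255 0 0 0 0 0 0;255 0 0 0 0 0 0;255 0 0 0 0 0 0;255 0 0 0 0 0 0;255 0 0 0 0 0 0;255 0 0 0 0 0 0")

```text
time: 8.15
ee_pos: [0.4936, -0.2494, 0.0594]
orientation: [0.0, 0.995, -0.095, 0.001]
force: [-0.2, 1.6, 6.2]
width: 0.0212
grasp_force: 38.9
```

```bash
python3 - <<'E'
from h import *
to(.5024,-.0353,.16)
E
```

```text
t 8.15 p [ 0.4936 -0.2494  0.0594] phi -10.95 tz [ 0.0017 -0.0003 -1.    ] F [-0.2  1.6  6.2] w 0.0212 gf 38.9 j [ 0.29  0.66  0.13  2.11 -0.22  0.38 -1.16]
shift mm [ -31.8 -211.9 -100.7]
```

servo_tool(plan="255 0 0 -15 0 0 0;255 0 0 -40 0 0 0;255 0 0 -45 0 0 0;255 -6 -43 0 0 0 0;255 -6 -43 0 0 0 0;255 -6 -43 0 0 0 0;255 -6 -43 0 0 0 0;255 -7 -40 0 0 0 0;255 0 0 0 0 0 0;255 0 0 0 0 0 0;255 0 0 0 0 0 0")

```text
time: 9.25
ee_pos: [0.5024, -0.0365, 0.1587]
orientation: [0.0, 0.995, -0.096, 0.0]
force: [0.3, -0.8, -1.7]
width: 0.0209
grasp_force: 39.7
```

```bash
python3 - <<'E'
from h import *
to(.5024,-.0353,.068)
E
```

```text
t 9.25 p [ 0.5024 -0.0365  0.1587] phi -11.04 tz [ 0.0001 -0.0007 -1.    ] F [ 0.3 -0.8 -1.7] w 0.0209 gf 39.7 j [-0.19  0.45  0.22  2.18 -0.19  0.53 -1.58]
shift mm [-0.3 -1.3 90.7]
```

servo_tool(plan="255 0 0 30 0 0 0;255 0 0 35 0 0 0;255 0 0 25 0 0 0;255 0 0 0 0 0 0;140 0 0 0 0 0 0;140 0 0 0 0 0 0;140 0 0 0 0 0 0;140 0 0 -15 0 0 0;140 0 0 -45 0 0 0;140 0 0 -45 0 0 0;140 0 0 0 0 0 0")

```text
time: 10.35
ee_pos: [0.5067, -0.0359, 0.1793]
orientation: [-0.001, 0.995, -0.096, 0.006]
force: [0.8, 0.3, -0.8]
width: 0.0381
grasp_force: 0.0
```

```bash
python3 - <<'E'
from h import *
to(.561,.359,.15)
t=cv2.imread('pics/top0.png')[220:335,155:215]
g=cv2.cvtColor(t,cv2.COLOR_BGR2GRAY); m=(g<50).astype(np.uint8)
n,l,s,ce=cv2.connectedComponentsWithStats(m)
for i in range(1,n):
    if s[i,4]>40: 
        ys,xs=np.nonzero(l==i); R=cv2.minAreaRect(np.c_[xs,ys].astype(np.float32)); print(ce[i]+[155,220],s[i],R)
E
```

```text
t 10.35 p [ 0.5067 -0.0359  0.1793] phi -10.99 tz [ 0.0127  0.0002 -0.9999] F [ 0.8  0.3 -0.8] w 0.0381 gf 0.0 j [-0.21  0.42  0.24  2.16 -0.19  0.57 -1.59]
shift mm [ -22.3 -397.9   30.1]
[182.7561 276.6531] [ 23  37  10  40 369] ((27.5, 56.5), (39.0, 9.0), 90.0)
```

servo_tool(plan="0 -3 -49 0 0 0 0;0 -3 -49 0 0 0 0;0 -3 -49 0 0 0 0;0 -3 -49 0 0 0 0;0 -3 -49 0 0 0 0;0 -3 -49 0 0 0 0;0 -3 -49 0 0 0 0;0 -2 -49 0 0 0 0;0 0 -6 20 0 0 -8.5;0 0 0 0 0 0 -2.5;0 0 0 0 0 0 0;0 0 0 0 0 0 0")

```text
time: 11.55
ee_pos: [0.5559, 0.3592, 0.1536]
orientation: [0.0, 1.0, -0.001, 0.0]
force: [-0.2, 0.6, -0.7]
width: 0.0852
grasp_force: 0.0
```

```bash
python3 - <<'E'
from h import *
for c in ['top','side']: cv2.imwrite(f'pics/{c}4.png',viewer.capture(c))
a=cv2.imread('pics/top4.png');b=cv2.imread('pics/side4.png')
cv2.imwrite('pics/m4.png',np.hstack([cv2.resize(a[200:350,140:440],(600,300)),cv2.resize(b[180:300,270:420],(200,160)).repeat(1,0)[0:160],][:1]))
cv2.imwrite('pics/m4b.png',np.vstack([cv2.resize(a[210:340,270:410],(560,520))]))
cv2.imwrite('pics/m4.png',np.hstack([cv2.resize(a[210:340,270:410],None,fx=2.5,fy=2.5),cv2.resize(b[210:340,270:430],None,fx=2.5,fy=2.5)]))
for c,im in (('top',a),('side',b)):
    hsv=cv2.cvtColor(im,cv2.COLOR_BGR2HSV)
    m=cv2.inRange(hsv,(20,180,80),(35,255,255))
    n,l,s,ce=cv2.connectedComponentsWithStats(m)
    for i in range(1,n):
        if s[i,4]>15: print(c,ce[i],s[i])
to(.560,.359,.034)
E
```

```text
top [347.8376 230.0427] [336 219  24  22 234]
top [328.0758 291.697 ] [324 287   9  10  66]
top [353.7692 295.9385] [350 292   9   9  65]
side [374.0385 248.6282] [370 244  10  13  78]
side [356.2034 258.4407] [352 255  10   8  59]
side [356.36 265.04] [353 263   8   6  25]
t 11.65 p [0.5562 0.3591 0.1539] phi -0.07 tz [ 0.0008  0.0002 -1.    ] F [-0.1  0.3  0.2] w 0.0853 gf 0.0 j [-0.78  0.62  0.2   1.83 -0.18  0.71 -2.05]
shift mm [  3.7   0.1 119.9]
```

View pics/m4.png

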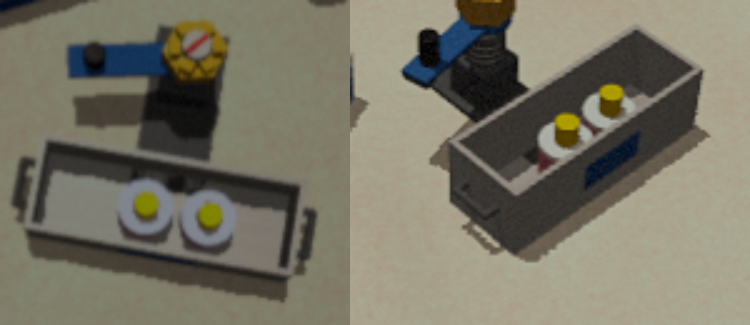

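servo_tool(plan="0 4 0 40 0 0 0;0 0 0 45 0 0 0;0 0 0 34 0 0 0;0 0 0 0 0 0 0;255 0 0 0 0 0 0;255 0 0 0 0 0 0;255 0 0 0 0 0 0;255 0 0 0 0 0 0;255 0 0 0 0 0 0;255 0 0 0 0 0 0;255 0 0 0 0 0 0", grip_force=90)

```text
time: 12.75
ee_pos: [0.5605, 0.3603, 0.036]
orientation: [-0.001, 1.0, 0.0, 0.001]
force: [-1.1, -0.9, 6.2]
width: 0.0162
grasp_force: 90.4
```

```bash
python3 - <<'E'
from h import *
st()
E
```

```text
t 12.75 p [0.5605 0.3603 0.036 ] phi 0.05 tz [ 0.0016  0.0013 -1.    ] F [-1.1 -0.9  6.2] w 0.0162 gf 90.4 j [-0.74  0.78  0.15  1.86 -0.21  0.51 -2.02]
```

servo_tool(plan="255 0 0 -20 0 0 0;255 0 0 -30 0 0 0;255 0 0 -40 0 0 0;255 0 0 -45 0 0 -7.9;255 0 0 0 0 0 -7.9;255 0 0 0 0 0 -7.9;255 0 0 0 0 0 -7.9;255 0 0 0 0 0 -7.9;255 0 0 0 0 0 -7.9;255 0 0 0 0 0 -7.9;255 0 0 0 0 0 -7.9;255 0 0 0 0 0 -7.9")

```text
time: 13.95
ee_pos: [0.559, 0.359, 0.1687]
orientation: [0.0, 0.812, 0.584, -0.001]
force: [-0.1, -0.6, -3.1]
width: 0.0161
grasp_force: 89.1
```

servo_tool(plan="255 0 0 0 0 0 -7.9;255 0 0 0 0 0 0;255 0 0 0 0 0 0")

```text
time: 14.25
ee_pos: [0.5594, 0.3592, 0.1689]
orientation: [-0.0, 0.772, 0.635, -0.001]
force: [0.3, 0.1, -3.0]
width: 0.0163
grasp_force: 89.2
```

```bash
python3 - <<'E'
from h import *
to(.51,.004,.15)
E
```

```text
t 14.25 p [0.5594 0.3592 0.1689] phi 78.85 tz [-0.001  -0.0007 -1.    ] F [ 0.3  0.1 -3. ] w 0.0163 gf 89.2 j [-0.52  0.6  -0.18  1.8   0.15  0.75 -0.97]
shift mm [-358.    20.2   19.2]
```

servo_tool(plan="255 -40 2 0 0 0 0;255 -40 2 0 0 0 0;255 -40 2 0 0 0 0;255 -40 2 0 0 0 0;255 -40 2 0 0 0 0;255 -40 2 0 0 0 0;255 -40 2 0 0 0 0;255 -40 2 0 0 0 0;255 -38 4 0 0 0 0;255 0 0 0 0 0 0;255 0 0 0 0 0 0;255 0 0 0 0 0 0")

```text
time: 15.45
ee_pos: [0.5118, 0.0058, 0.1695]
orientation: [-0.0, 0.771, 0.636, 0.001]
force: [0.6, 0.5, -4.0]
width: 0.0161
grasp_force: 89.1
```

```bash
python3 - <<'E'
from h import *
to(.51,.004,.12)
for c in ['top','side']: cv2.imwrite(f'pics/{c}5.png',viewer.capture(c))
for c in ['top','side']:
    for n in ['lid_handle','lid']:
        viewer.capture(c)
        for q in finder.place_of(c,n)[:2]: print(c,n,q['confidence'],w(c,q['xyz']))
a=cv2.imread('pics/top5.png');b=cv2.imread('pics/side5.png')
cv2.imwrite('pics/m5.png',np.hstack([cv2.resize(a[210:340,270:410],None,fx=2.5,fy=2.5),cv2.resize(b[190:320,270:430],None,fx=2.5,fy=2.5)]))
E
```

```text
t 15.45 p [0.5118 0.0058 0.1695] phi 79.06 tz [ 0.0009  0.0008 -1.    ] F [ 0.6  0.5 -4. ] w 0.0161 gf 89.1 j [ 0.05  0.44 -0.2   2.14  0.16  0.57 -0.45]
shift mm [-2.1 -1.4 49.5]
top lid_handle 0.73 [0.5129 0.0033 0.1641]
top lid_handle 0.24 [ 0.6357 -0.0201  0.1473]
top lid 0.86 [0.5066 0.0043 0.1316]
side lid_handle 0.7 [ 0.5113 -0.0001  0.1624]
side lid 0.69 [ 0.5124 -0.0006  0.1332]
```

View pics/m5.png

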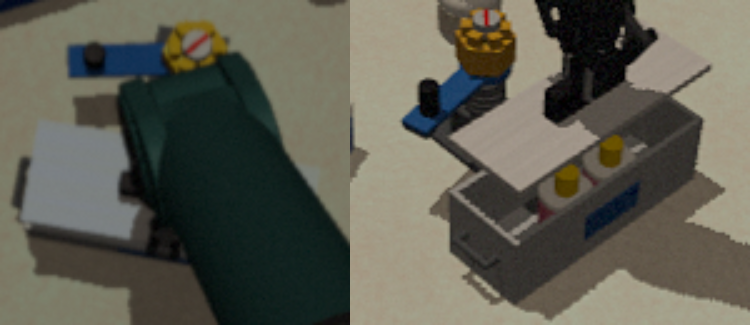

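```bash
python3 - <<'E'
from h import *
a=cv2.imread('pics/side4.png');b=cv2.imread('pics/side5.png')
f=lambda i:cv2.convertScaleAbs(cv2.resize(i,None,fx=5,fy=5,interpolation=cv2.INTER_CUBIC),alpha=1.5)
cv2.imwrite('pics/m6.png',np.vstack([f(a[218:293,305:415])[:300],f(b[200:275,440-0-0-0-0-0-0-0-0-140:410])[:300]]))
E
```

```text
(no output)
```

View pics/m6.png

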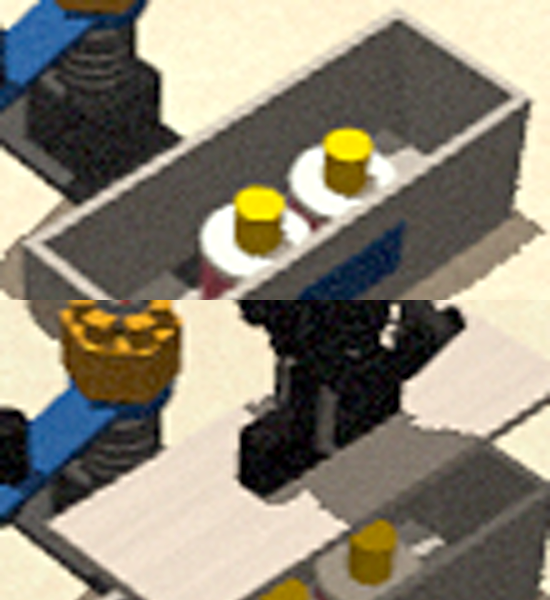

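```bash
python3 - <<'E'
from h import *
L=[atz('side',p,.1475) for p in ((309.2,244.4),(337.2,266),(414.4,216))]
C=[atz('side',p,.08) for p in ((309.4,266.6),(384.4,220),(411.2,237.6))]
print(L,'\n',C); print('lid c',(L[0]+L[2])/2,'ch c',(C[0]+C[2])/2)
n=lambda a,b:np.linalg.norm(a-b)
print(n(L[0],L[1]),n(L[1],L[2]),n(C[0],C[1]),n(C[1],C[2]))
g=lambda v:np.degrees(np.arctan2(v[1],v[0])); print(g(L[1]-L[2]),g(C[0]-C[1]))
E
```

```text
[array([0.5777, 0.1164, 0.1475]), array([0.4926, 0.1327, 0.1475]), array([ 0.4451, -0.1035,  0.1475])] 
 [array([0.5775, 0.1165, 0.08  ]), array([ 0.5289, -0.1204,  0.08  ]), array([ 0.4446, -0.1048,  0.08  ])]
lid c [0.5114 0.0065 0.1475] ch c [0.5111 0.0059 0.08  ]
0.08661945890682339 0.2408993277888666 0.24188896946715915 0.08574451992456376
78.61302911058037 78.41636697149016
```

servo_tool(plan="255 0 0 25 0 0 0;255 0 0 18 0 0 0;255 0 0 6 0 0 0;255 0 0 4 0 0 0;255 0 0 4 0 0 0;255 0 0 2 0 0 0;255 0 0 0 0 0 0;255 0 0 0 0 0 0")

```text
time: 16.75
ee_pos: [0.5117, 0.0045, 0.1107]
orientation: [0.0, 0.771, 0.636, 0.0]
force: [-0.0, -0.2, -2.9]
width: 0.0163
grasp_force: 89.0
```

```bash
python3 - <<'E'
from h import *
st()
E
```

```text
t 16.75 p [0.5117 0.0045 0.1107] phi 79.04 tz [ 0.0009  0.     -1.    ] F [-0.  -0.2 -2.9] w 0.0163 gf 89.0 j [ 0.02  0.54 -0.16  2.18  0.2   0.44 -0.49]
```

Nearly seated; a bit more, release, rise and look.

servo_tool(plan="255 0 0 1.5 0 0 0;255 0 0 0 0 0 0;130 0 0 0 0 0 0;130 0 0 0 0 0 0;130 0 0 0 0 0 0;130 0 0 -15 0 0 0;130 0 0 -45 0 0 0;130 0 0 -45 0 0 0;130 -45 0 0 0 0 0;130 -45 0 0 0 0 0;130 -45 0 0 0 0 0;130 0 0 0 0 0 0")

```text
time: 17.95
ee_pos: [0.4835, -0.1356, 0.2137]
orientation: [0.001, 0.775, 0.632, -0.002]
force: [-0.5, -0.9, -0.5]
width: 0.042
grasp_force: 0.0
```

```bash
python3 - <<'E'
from h import *
st()
for c in ['top','side']:
    cv2.imwrite(f'pics/{c}7.png',viewer.capture(c))
    for n in ['lid_handle','clamp_post','slot_a','cotter_hole']:
        for q in finder.place_of(c,n)[:2]: print(c,n,q['confidence'],w(c,q['xyz']))
a=cv2.imread('pics/top7.png');b=cv2.imread('pics/side7.png')
cv2.imwrite('pics/m7.png',np.hstack([cv2.resize(a[210:340,270:410],None,fx=2.6,fy=2.6),cv2.resize(b[190:320,270:430],None,fx=2.6,fy=2.6)]))
E
```

```text
t 17.95 p [ 0.4835 -0.1356  0.2137] phi 78.37 tz [-0.0015 -0.0038 -1.    ] F [-0.5 -0.9 -0.5] w 0.042 gf 0.0 j [ 0.34  0.36 -0.2   2.12  0.12  0.67 -0.14]
top lid_handle 0.77 [0.5118 0.0014 0.1085]
top clamp_post 0.75 [0.6378 0.0661 0.1284]
top slot_a 0.8 [ 0.6358 -0.0207  0.1465]
top slot_a 0.7 [ 0.6357 -0.017   0.1494]
top cotter_hole 0.59 [ 0.6402 -0.0189  0.145 ]
side lid_handle 0.81 [ 0.5138 -0.0006  0.1042]
side clamp_post 0.77 [0.6383 0.0719 0.1271]
side slot_a 0.77 [ 0.6356 -0.0233  0.1489]
side slot_a 0.75 [ 0.64   -0.0218  0.1476]
side cotter_hole 0.66 [ 0.5144 -0.0003  0.103 ]
side cotter_hole 0.41 [ 0.6412 -0.0219  0.1396]
```

View pics/m7.png

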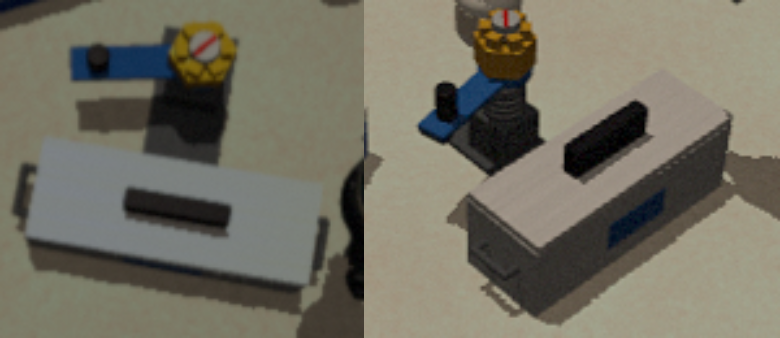

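servo_tool(plan="60 0 0 0 0 0 -6;60 0 0 0 0 0 -5.6;60 0 0 0 0 0 0;60 0 0 0 0 0 0", grip_force=20)

```text
time: 18.85
ee_pos: [0.4857, -0.1278, 0.2138]
orientation: [-0.0, 0.704, 0.711, 0.0]
force: [0.2, -0.5, -0.4]
width: 0.0653
grasp_force: 0.0
```

```bash
python3 - <<'E'
from h import *
to(.6375,.0667,.2137)
E
```

```text
t 18.85 p [ 0.4857 -0.1278  0.2138] phi 90.55 tz [-0.0001  0.0002 -1.    ] F [ 0.2 -0.5 -0.4] w 0.0653 gf 0.0 j [ 0.37  0.36 -0.26  2.12  0.15  0.67  0.02]
shift mm [193.  153.6   0.1]
```

servo_tool(plan="60 38.6 30.7 0 0 0 0;60 38.6 30.7 0 0 0 0;60 38.6 30.7 0 0 0 0;60 38.6 30.7 0 0 0 0;60 38.6 30.8 0 0 0 0;60 0 0 0 0 0 0;60 0 0 0 0 0 0;60 0 0 0 0 0 0")

```text
time: 19.65
ee_pos: [0.6361, 0.0651, 0.2133]
orientation: [-0.0, 0.704, 0.71, -0.001]
force: [-0.1, -0.7, -0.1]
width: 0.0654
grasp_force: 0.0
```

```bash
python3 - <<'E'
from h import *
to(.6375,.0667,.138)
E
```

```text
t 19.65 p [0.6361 0.0651 0.2133] phi 90.53 tz [-0.0018 -0.0016 -1.    ] F [-0.1 -0.7 -0.1] w 0.0654 gf 0.0 j [ 0.01  0.53 -0.26  1.82  0.18  0.81 -0.33]
shift mm [ 1.7  1.5 75.3]
```

servo_tool(plan="60 1.5 1.5 40 0 0 0;60 0 0 25 0 0 0;60 0 0 10 0 0 0;60 0 0 0 0 0 0;255 0 0 0 0 0 0;255 0 0 0 0 0 0;255 0 0 0 0 0 0;255 0 0 0 0 0 0;255 0 0 0 0 0 0")

```text
time: 20.55
ee_pos: [0.6392, 0.0683, 0.1401]
orientation: [0.001, 0.703, 0.711, 0.001]
force: [-0.9, 0.0, 6.3]
width: 0.0186
grasp_force: 20.3
```

```bash
python3 - <<'E'
from h import *
st()
E
```

```text
t 20.55 p [0.6392 0.0683 0.1401] phi 90.63 tz [ 0.0016 -0.     -1.    ] F [-0.9  0.   6.3] w 0.0186 gf 20.3 j [-0.02  0.62 -0.23  1.87  0.21  0.68 -0.36]
```

servo_tool(plan="255 -0.5 -13 0 0 0 -8.5;255 -0.5 -13 0 0 0 -8.5;255 -0.5 -13 0 0 0 -8.5;255 -0.5 -13 0 0 0 -8.5;255 -0.5 -13 0 0 0 -8.5;255 -0.5 -13 0 0 0 -8.5;255 -0.5 -13 0 0 0 -8.5;255 -0.5 -13 0 0 0 -8.5;255 0 0 0 0 0 0;255 0 0 0 0 0 0")

```text
time: 21.55
ee_pos: [0.5563, 0.0139, 0.1401]
orientation: [0.001, 0.186, 0.982, -0.001]
force: [-1.7, -2.2, 8.5]
width: 0.0188
grasp_force: 20.5
```

```bash
python3 - <<'E'
from h import *
to(.551,-.005,.14)
o=r.observe(); d=np.array(o['ee_pos'])[:2]-[.637,-.0213]; print(np.linalg.norm(d),np.degrees(np.arctan2(d[1],d[0])))
E
```

```text
t 21.55 p [0.5563 0.0139 0.1401] phi 158.52 tz [ 0.001  -0.0017 -1.    ] F [-1.7 -2.2  8.5] w 0.0188 gf 20.5 j [ 0.3   0.58 -0.56  2.05  0.51  0.65  0.59]
shift mm [ -2.  -19.5   0.1]
0.08802524173180039 156.4341277653587
```

servo_tool(plan="255 -0.7 -10 0 0 0 -5;255 -0.7 -9.5 0 0 0 -5;255 0 0 0 0 0 0;255 0 0 0 0 0 0;100 0 0 0 0 0 0;100 0 0 0 0 0 0;100 0 0 0 0 0 0;100 0 0 -40 0 0 0;100 0 0 -40 0 0 0;100 0 0 0 0 0 0;100 0 0 0 0 0 0")

```text
time: 22.65
ee_pos: [0.5514, -0.0037, 0.2195]
orientation: [0.001, 0.099, 0.995, -0.0]
force: [-0.3, 0.6, -1.2]
width: 0.0518
grasp_force: 0.0
```

```bash
python3 - <<'E'
from h import *
st()
b=viewer.capture('side');cv2.imwrite('pics/side8.png',b)
for n in ['clamp_post','slot_a','lid_handle']:
    for q in finder.place_of('side',n)[:2]: print(n,q['confidence'],w('side',q['xyz']))
cv2.imwrite('pics/m8.png',cv2.resize(b[190:310,270:430],None,fx=4,fy=4,interpolation=cv2.INTER_CUBIC))
E
```

```text
t 22.65 p [ 0.5514 -0.0037  0.2195] phi 168.62 tz [ 0.0019 -0.0004 -1.    ] F [-0.3  0.6 -1.2] w 0.0518 gf 0.0 j [ 0.44  0.48 -0.7   2.    0.43  0.8   0.86]
clamp_post 0.9 [ 0.5529 -0.0017  0.1253]
slot_a 0.96 [ 0.6388 -0.0182  0.1467]
slot_a 0.7 [ 0.6428 -0.0201  0.1483]
lid_handle 0.9 [ 0.5124 -0.0011  0.1016]
```

View pics/m8.png

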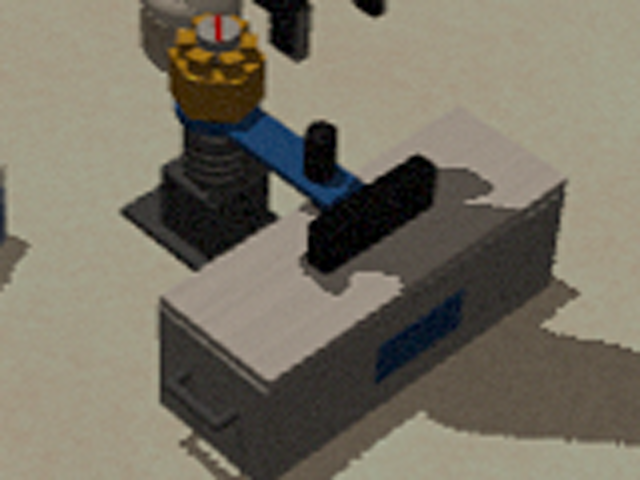

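```bash
python3 - <<'E'
from h import *
f=lambda i:cv2.convertScaleAbs(cv2.resize(i,None,fx=10,fy=10,interpolation=cv2.INTER_CUBIC),alpha=1.5)
a=f(cv2.imread('pics/top7.png')[212:247,330:365]); b=f(cv2.imread('pics/side7.png')[190:225,305:345])
cv2.imwrite('pics/m9.png',np.hstack([a,b]))
E
```

```text
(no output)
```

View pics/m9.png

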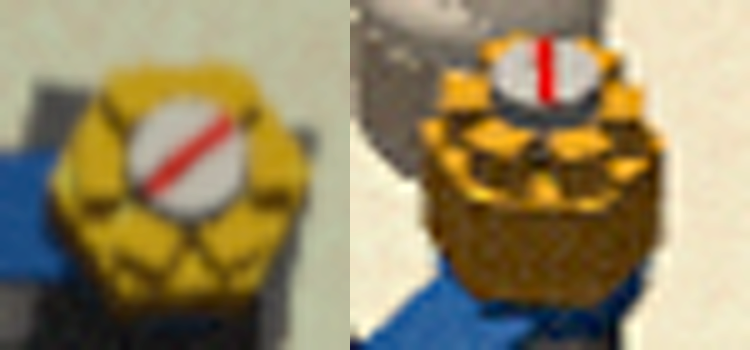

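```bash
cat > nut.py <<'E'
from h import *
S=np.array([.637,-.0213])
def stud(im,c):  # centroid of stud end (grey/red disk) refine: search shift via match
    pass
def hexfit(c,im,zs,S=S,verbose=1):
    K=4
    hsv=cv2.cvtColor(im,cv2.COLOR_BGR2HSV)
    m=cv2.inRange(hsv,(12,110,35),(40,255,255))
    u0,v0=proj(c,[S[0],S[1],zs])[0].astype(int)-30
    m=m[v0:v0+60,u0:u0+60]; m=cv2.resize(m,None,fx=K,fy=K,interpolation=cv2.INTER_LINEAR)
    n,l,s,ce=cv2.connectedComponentsWithStats((m>127).astype(np.uint8)); 
    i=1+np.argmax(s[1:,4]); cn=cv2.findContours((l==i).astype(np.uint8),0,2)[0]
    m=np.zeros_like(m);cv2.drawContours(m,[cv2.convexHull(np.vstack(cn))],-1,1,-1)
    best=[]
    for a in range(0,60,2):
        th=np.radians(a+30+60*np.arange(6))
        R=.025/np.cos(np.pi/6)
        pts=[[R*np.cos(t),R*np.sin(t),z] for t in th for z in(zs-.006,zs-.036)]
        t2=np.linspace(0,6.28,40); pts+=[[.0235*np.cos(t),.0235*np.sin(t),zs+.006] for t in t2]
        p0=proj(c,np.array(pts)+[S[0],S[1],0])
        for dx in np.arange(-3,3.1,.5):
            for dy in np.arange(-3,3.1,.5):
                q=((p0+[dx-u0+.5,dy-v0+.5])*K-.5)
                im2=np.zeros_like(m); cv2.fillConvexPoly(im2,cv2.convexHull(np.round(q).astype(np.int32)),1)
                best.append(((im2&m).sum()/(im2|m).sum(),a,dx,dy))
    best.sort(reverse=True); 
    seen=[]
    for b in best:
        if b[1] not in [x[1] for x in seen]: seen.append(b)
        if len(seen)>=6: break
    print(c,[(round(float(b[0]),3),b[1],float(b[2]),float(b[3])) for b in seen]); return seen[0]
def prof(c,im,zs,S=S):
    g=im.max(2).astype(np.float32); A=np.arange(0,360,3)
    out=np.zeros(60//3)
    for a in A:
        th=np.radians(a); v=[]
        p=proj(c,[[S[0]+q*np.cos(th),S[1]+q*np.sin(th),zs+.006] for q in np.linspace(.0145,.0225,8)]).astype(np.float32)
        out[(a%60)//3]+=cv2.remap(g,p[:,0].reshape(-1,1).copy(),p[:,1].reshape(-1,1).copy(),1).mean()/6
    print(c,'prof by 3deg',out.round())
E
python3 - <<'E'
from nut import *
for c in ('top','side'):
    im=cv2.imread(f'pics/{c}7.png'); b=hexfit(c,im,.1445)
    prof(c,im,.1445)
E
```

```text
top [(0.949, 2, 0.0, -1.5), (0.947, 4, 0.0, -1.5), (0.946, 0, 0.0, -1.5), (0.945, 58, 0.0, -1.5), (0.941, 6, 0.0, -1.5), (0.94, 56, 0.0, -1.5)]
top prof by 3deg [109. 109. 107. 103. 102. 103. 107. 112. 116. 118. 119. 119. 118. 115.
 111. 106. 102. 101. 103. 107.]
side [(0.964, 0, -1.0, -1.5), (0.961, 2, -1.0, -1.5), (0.96, 58, -1.0, -1.5), (0.96, 4, -1.0, -1.5), (0.958, 6, -1.0, -1.5), (0.958, 54, -1.5, -1.5)]
side prof by 3deg [113. 114. 114. 115. 116. 116. 114. 111. 111. 112. 115. 117. 115. 111.
 108. 108. 109. 108. 109. 111.]
```

servo_tool(plan="0 0 0 0 0 0 -8.5;0 0 0 0 0 0 -8.5;0 0 0 0 0 0 -8.5;0 0 0 0 0 0 -8.5;0 0 0 0 0 0 -8.4;0 0 0 0 0 0 0;0 0 0 0 0 0 0")

```text
time: 23.55
ee_pos: [0.5504, -0.0036, 0.2179]
orientation: [-0.001, -0.266, 0.964, 0.0]
force: [0.3, 0.0, -0.3]
width: 0.0853
grasp_force: 0.0
```

```bash
python3 - <<'E'
from h import *
to(.6378,-.021,.2195)
E
```

```text
t 23.55 p [ 0.5504 -0.0036  0.2179] phi -149.13 tz [-0.0018  0.0005 -1.    ] F [ 0.3  0.  -0.3] w 0.0853 gf 0.0 j [ 0.57  0.55 -0.89  2.    0.56  0.86  1.47]
shift mm [-66.1 -59.7  -1.8]
```

servo_tool(plan="0 -33 -30 0 0 0 0;0 -33 -30 0 0 0 0;0 0 0 0 0 0 0;0 0 0 0 0 0 0;0 0 0 0 0 0 0")

```text
time: 24.05
ee_pos: [0.637, -0.0203, 0.2184]
orientation: [-0.001, -0.268, 0.963, 0.0]
force: [-0.3, 0.1, 0.2]
width: 0.0852
grasp_force: 0.0
```

```bash
python3 - <<'E'
from h import *
to(.6378,-.021,.128)
E
```

```text
t 24.05 p [ 0.637  -0.0203  0.2184] phi -148.94 tz [-0.0019 -0.0002 -1.    ] F [-0.3  0.1  0.2] w 0.0852 gf 0.0 j [ 0.53  0.65 -0.86  1.81  0.59  0.97  1.53]
shift mm [-0.5 -1.1 90.3]
```

Descend and close on the hexagon with high force.

servo_tool(plan="0 0 -1 45 0 0 0;0 0 0 30 0 0 0;0 0 0 15 0 0 0;0 0 0 0 0 0 0;0 0 0 0 0 0 0;255 0 0 0 0 0 0;255 0 0 0 0 0 0;255 0 0 0 0 0 0;255 0 0 0 0 0 0;255 0 0 0 0 0 0", grip_force=100)

```text
time: 25.05
ee_pos: [0.6394, -0.0208, 0.1308]
orientation: [0.001, -0.268, 0.964, -0.0]
force: [-2.3, 0.2, 6.6]
width: 0.0481
grasp_force: 106.9
```

```bash
python3 - <<'E'
from h import *
o,R=st(); print(o['moment'])
E
```

```text
t 25.05 p [ 0.6394 -0.0208  0.1308] phi -148.97 tz [ 0.0015  0.0003 -1.    ] F [-2.3  0.2  6.6] w 0.0481 gf 106.9 j [ 0.47  0.74 -0.78  1.86  0.7   0.83  1.45]
[ 0.0901  0.4484 -0.0852]
```

servo_tool(plan="255 0 0 0.3 0 0 8.5;255 0 0 0.3 0 0 8.5;255 0 0 0.3 0 0 8.5;255 0 0 0.3 0 0 8.5;255 0 0 0.3 0 0 8.5;255 0 0 0.2 0 0 8.5;255 0 0 0 0 0 0;255 0 0 0 0 0 0")

```text
time: 25.85
ee_pos: [0.6394, -0.0215, 0.1291]
orientation: [0.001, 0.173, 0.985, -0.0]
force: [-3.2, -0.2, 7.8]
width: 0.0474
grasp_force: 107.0
```

```bash
python3 - <<'E'
from nut import *
o,R=st(); print(np.array(o['moment']))
b=viewer.capture('side');cv2.imwrite('pics/side9.png',b)
for n in ['clamp_post','slot_a','lid_handle']:
    for q in finder.place_of('side',n)[:2]: print(n,q['confidence'],w('side',q['xyz']))
E
```

```text
t 25.85 p [ 0.6394 -0.0215  0.1291] phi 160.05 tz [ 0.0013 -0.0007 -1.    ] F [-3.2 -0.2  7.8] w 0.0474 gf 107.0 j [ 0.34  0.68 -0.55  1.87  0.51  0.73  0.72]
[-0.0809  0.5132 -0.2374]
clamp_post 0.98 [0.555  0.001  0.1244]
clamp_post 0.56 [ 0.5112 -0.0029  0.1024]
slot_a 0.78 [ 0.6401 -0.0203  0.148 ]
slot_a 0.76 [ 0.638  -0.022   0.1478]
lid_handle 0.88 [0.5144 0.002  0.1039]
```

servo_tool(plan="255 0 0 0.3 0 0 8.5;255 0 0 0.3 0 0 8.5;255 0 0 0.3 0 0 8.5;255 0 0 0.3 0 0 8.5;255 0 0 0.3 0 0 8.5;255 0 0 0.2 0 0 8.5;255 0 0 0.3 0 0 8.5;255 0 0 0.3 0 0 8.5;255 0 0 0.3 0 0 8.5;255 0 0 0.2 0 0 8.5;255 0 0 0 0 0 0")

```text
time: 27.15
ee_pos: [0.6385, -0.022, 0.1263]
orientation: [0.0, 0.794, 0.608, -0.001]
force: [-4.3, -1.1, 10.1]
width: 0.048
grasp_force: 107.4
```

```bash
python3 - <<'E'
from nut import *
o,R=st(); print(np.array(o['moment']))
E
```

```text
t 27.15 p [ 0.6385 -0.022   0.1263] phi 74.93 tz [-0.0007 -0.0011 -1.    ] F [-4.3 -1.1 10.1] w 0.048 gf 107.4 j [ 0.06  0.63 -0.15  1.88  0.15  0.64 -0.44]
[-0.2258  0.8029 -0.255 ]
```

servo_tool(plan="255 0 0 0.2 0 0 8.5;255 0 0 0.2 0 0 8.5;255 0 0 0.2 0 0 8.5;255 0 0 0.2 0 0 8.5;255 0 0 0.2 0 0 8.5;255 0 0 0.2 0 0 8.5;255 0 0 0.2 0 0 8.5;255 0 0 0 0 0 0;255 0 0 0 0 0 0")

```text
time: 28.05
ee_pos: [0.638, -0.0215, 0.1243]
orientation: [-0.001, 0.991, 0.135, -0.001]
force: [-3.9, 0.9, 8.5]
width: 0.0478
grasp_force: 107.1
```

```bash
python3 - <<'E'
from nut import *
o,R=st(); print(np.array(o['moment']))
E
```

```text
t 28.05 p [ 0.638  -0.0215  0.1243] phi 15.57 tz [-0.0018  0.0008 -1.    ] F [-3.9  0.9  8.5] w 0.0478 gf 107.1 j [-0.13  0.63  0.14  1.9  -0.14  0.62 -1.2 ]
[-0.109   0.8474 -0.236 ]
```

servo_tool(plan="255 0 0 0.2 0 0 6;255 0 0 0.2 0 0 6;255 0 0 0 0 0 0")

```text
time: 28.35
ee_pos: [0.6379, -0.0213, 0.1239]
orientation: [-0.001, 1.0, 0.031, -0.001]
force: [-4.4, 0.2, 8.7]
width: 0.0481
grasp_force: 107.2
```

```bash
python3 - <<'E'
from nut import *
o,R=st(); print(np.array(o['moment']))
E
```

```text
t 28.35 p [ 0.6379 -0.0213  0.1239] phi 3.51 tz [-0.0021  0.0011 -1.    ] F [-4.4  0.2  8.7] w 0.0481 gf 107.2 j [-0.17  0.64  0.2   1.9  -0.2   0.63 -1.36]
[-0.0254  0.9503 -0.2802]
```

servo_tool(plan="255 0 0 0.2 0 0 6;255 0 0 0.2 0 0 6;255 0 0 0 0 0 0")

```text
time: 28.65
ee_pos: [0.638, -0.0212, 0.1235]
orientation: [-0.001, 0.997, -0.074, -0.001]
force: [-5.0, -0.2, 9.5]
width: 0.0476
grasp_force: 107.3
```

```bash
python3 - <<'E'
from nut import *
o,R=st(); print(np.array(o['moment']))
E
```

```text
t 28.65 p [ 0.638  -0.0212  0.1235] phi -8.48 tz [-0.002   0.0014 -1.    ] F [-5.  -0.2  9.5] w 0.0476 gf 107.3 j [-0.21  0.64  0.26  1.9  -0.26  0.63 -1.51]
[ 0.0188  0.9193 -0.2788]
```

servo_tool(plan="255 0 0 0.2 0 0 6;255 0 0 0.2 0 0 6;255 0 0 0 0 0 0;255 0 0 0 0 0 0")

```text
time: 29.05
ee_pos: [0.6379, -0.021, 0.1231]
orientation: [-0.001, 0.984, -0.177, -0.001]
force: [-5.3, 0.1, 9.8]
width: 0.0483
grasp_force: 107.2
```

```bash
python3 - <<'E'
from nut import *
o,R=st(); print(np.array(o['moment']))
E
```

```text
t 29.05 p [ 0.6379 -0.021   0.1231] phi -20.41 tz [-0.002   0.0021 -1.    ] F [-5.3  0.1  9.8] w 0.0483 gf 107.2 j [-0.25  0.65  0.31  1.9  -0.32  0.64 -1.66]
[-0.0065  0.9268 -0.2294]
```

servo_tool(plan="255 0 0 0.2 0 0 6;255 0 0 0.2 0 0 6;255 0 0 0.2 0 0 6;255 0 0 0 0 0 0")

```text
time: 29.45
ee_pos: [0.6381, -0.0208, 0.1225]
orientation: [-0.001, 0.944, -0.329, -0.001]
force: [-4.4, 1.0, 9.3]
width: 0.0481
grasp_force: 107.3
```

```bash
python3 - <<'E'
from nut import *
o,R=st(); print(np.array(o['moment']))
E
```

```text
t 29.45 p [ 0.6381 -0.0208  0.1225] phi -38.47 tz [-0.0019  0.0023 -1.    ] F [-4.4  1.   9.3] w 0.0481 gf 107.3 j [-0.31  0.67  0.4   1.9  -0.41  0.65 -1.9 ]
[ 0.1736  0.8945 -0.2533]
```

servo_tool(plan="255 0 0 0.2 0 0 4;255 0 0 0.1 0 0 4;255 0 0 0 0 0 0")

```text
time: 29.75
ee_pos: [0.6382, -0.0208, 0.1222]
orientation: [-0.001, 0.919, -0.394, -0.001]
force: [-4.4, 0.6, 9.9]
width: 0.0478
grasp_force: 107.3
```

```bash
python3 - <<'E'
from nut import *
o,R=st(); print(np.array(o['moment']))
E
```

```text
t 29.75 p [ 0.6382 -0.0208  0.1222] phi -46.43 tz [-0.0018  0.0026 -1.    ] F [-4.4  0.6  9.9] w 0.0478 gf 107.3 j [-0.33  0.68  0.44  1.91 -0.45  0.66 -2.  ]
[ 0.192   0.902  -0.2402]
```

servo_tool(plan="255 0 0 0.2 0 0 4;255 0 0 0.1 0 0 4;255 0 0 0 0 0 0")

```text
time: 30.05
ee_pos: [0.6383, -0.0207, 0.122]
orientation: [-0.001, 0.889, -0.457, -0.001]
force: [-4.3, 1.9, 10.5]
width: 0.0478
grasp_force: 107.4
```

```bash
python3 - <<'E'
from nut import *
o,R=st(); print(np.array(o['moment']))
E
```

```text
t 30.05 p [ 0.6383 -0.0207  0.122 ] phi -54.41 tz [-0.0016  0.0027 -1.    ] F [-4.3  1.9 10.5] w 0.0478 gf 107.4 j [-0.36  0.68  0.48  1.91 -0.49  0.67 -2.1 ]
[ 0.1506  1.0655 -0.2699]
```

servo_tool(plan="255 0 0 0.2 0 0 4;255 0 0 0.1 0 0 4;255 0 0 0 0 0 0")

```text
time: 30.35
ee_pos: [0.6384, -0.0207, 0.1217]
orientation: [-0.001, 0.855, -0.518, -0.001]
force: [-4.1, 1.3, 10.2]
width: 0.0478
grasp_force: 107.4
```

```bash
python3 - <<'E'
from nut import *
o,R=st(); print(np.array(o['moment']))
E
```

```text
t 30.35 p [ 0.6384 -0.0207  0.1217] phi -62.4 tz [-0.0015  0.0028 -1.    ] F [-4.1  1.3 10.2] w 0.0478 gf 107.4 j [-0.38  0.69  0.51  1.91 -0.53  0.68 -2.2 ]
[ 0.177   1.0232 -0.1385]
```

servo_tool(plan="255 0 0 0.2 0 0 4;255 0 0 0.1 0 0 4;255 0 0 0 0 0 0")

```text
time: 30.65
ee_pos: [0.6385, -0.0206, 0.1215]
orientation: [-0.001, 0.817, -0.576, -0.001]
force: [-3.4, 1.0, 11.2]
width: 0.0479
grasp_force: 107.5
```

```bash
python3 - <<'E'
from nut import *
o,R=st(); print(np.array(o['moment']))
E
```

```text
t 30.65 p [ 0.6385 -0.0206  0.1215] phi -70.38 tz [-0.0015  0.0029 -1.    ] F [-3.4  1.  11.2] w 0.0479 gf 107.5 j [-0.4   0.7   0.55  1.91 -0.57  0.69 -2.31]
[ 0.1737  1.1018 -0.1547]
```

servo_tool(plan="255 0 0 0.1 0 0 3;255 0 0 0.1 0 0 3;255 0 0 0 0 0 0;255 0 0 0 0 0 0")

```text
time: 31.05
ee_pos: [0.6386, -0.0206, 0.1213]
orientation: [-0.001, 0.786, -0.618, -0.002]
force: [-3.9, 2.0, 10.9]
width: 0.0481
grasp_force: 107.4
```

```bash
python3 - <<'E'
from nut import *
o,R=st(); print(np.array(o['moment']))
E
```

```text
t 31.05 p [ 0.6386 -0.0206  0.1213] phi -76.33 tz [-0.0013  0.0032 -1.    ] F [-3.9  2.  10.9] w 0.0481 gf 107.4 j [-0.42  0.71  0.58  1.91 -0.59  0.7  -2.39]
[ 0.2268  1.1663 -0.1292]
```

servo_tool(plan="255 0 0 0.1 0 0 4;255 0 0 0 0 0 0;255 0 0 0 0 0 0;0 0 0 0 0 0 0;0 0 0 0 0 0 0;0 0 0 0 0 0 0;0 0 0 0 0 0 0;0 0 0 -40 0 0 0;0 0 0 -45 0 0 0;0 0 0 -10 0 0 0;0 0 0 0 0 0 0")

```text
time: 32.15
ee_pos: [0.6404, -0.0222, 0.2168]
orientation: [-0.002, 0.763, -0.646, 0.002]
force: [0.3, 0.4, -0.5]
width: 0.0855
grasp_force: 0.0
```

```bash
python3 - <<'E'
from nut import *
o,R=st()
c='side'
b=viewer.capture(c);cv2.imwrite('pics/side10.png',b)
hexfit(c,b,.135)
E
```

```text
t 32.15 p [ 0.6404 -0.0222  0.2168] phi -80.45 tz [ 0.0046  0.0001 -1.    ] F [ 0.3  0.4 -0.5] w 0.0855 gf 0.0 j [-0.5   0.61  0.7   1.85 -0.51  0.86 -2.52]
side [(0.94, 12, -1.5, -1.0), (0.939, 8, -1.5, -1.0), (0.939, 4, -1.5, -1.0), (0.939, 6, -1.5, -1.0), (0.938, 0, -1.5, -1.5), (0.937, 10, -1.5, -1.0)]
```

servo_tool(plan="0 45 0 0 0 0 0;0 45 0 0 0 0 0;0 45 0 0 0 0 0;0 45 0 0 0 0 0;0 0 0 0 0 0 0;0 0 0 0 0 0 0")

```text
time: 32.8
ee_pos: [0.6671, -0.2007, 0.2123]
orientation: [0.001, 0.762, -0.647, -0.002]
force: [0.3, 0.5, -1.1]
width: 0.085
grasp_force: 0.0
```

```bash
python3 - <<'E'
from nut import *
st()
S2=np.array([.638,-.0212])
for c in ('top','side'):
    im=viewer.capture(c);cv2.imwrite(f'pics/{c}11.png',im)
    hexfit(c,im,.1355,S2)
    u,v=proj(c,[.638,-.0212,.161])[0]
    acc=[]
    for k in range(4):
        if k: im=viewer.capture(c)
        f=im.astype(np.float32); red=np.clip(f[...,2]-2.0*f[...,1]+0*f[...,0],0,None)
        yy,xx=np.mgrid[:480,:640]; d=np.hypot(xx-u,yy-v)<7
        hs=cv2.cvtColor(im,cv2.COLOR_BGR2HSV); ok=d&((hs[...,0]<8)|(hs[...,0]>170)); wt=np.where(ok,red,0)
        P_=np.array([atz(c,(x,y),.161)[:2] for y,x in zip(*np.nonzero(wt))]); W_=wt[np.nonzero(wt)]
        m=(P_*W_[:,None]).sum(0)/W_.sum(); C=((P_-m).T*W_)@(P_-m)/W_.sum(); e,V=np.linalg.eigh(C)
        acc.append(np.degrees(np.arctan2(V[1,1],V[0,1]))%180)
    print(c,'red',acc,m,e**.5)
f=lambda i:cv2.convertScaleAbs(cv2.resize(i,None,fx=10,fy=10,interpolation=cv2.INTER_CUBIC),alpha=1.5)
a=f(cv2.imread('pics/top11.png')[212:250,328:366]); b=f(cv2.imread('pics/side11.png')[190:228,305:345])
cv2.imwrite('pics/m11.png',np.hstack([a,b]))
E
```

```text
t 32.8 p [ 0.6671 -0.2007  0.2123] phi -80.66 tz [-0.0037  0.0007 -1.    ] F [ 0.3  0.5 -1.1] w 0.085 gf 0.0 j [-0.2   0.68  0.67  1.72 -0.51  0.93 -2.29]
top [(0.951, 10, 0.0, -1.0), (0.95, 12, 0.0, -1.0), (0.943, 14, 0.0, -1.0), (0.943, 16, 0.0, -1.0), (0.942, 6, 0.0, -0.5), (0.941, 8, 0.0, -0.5)]
top red [np.float64(129.60389230063018), np.float64(129.68096016705252), np.float64(129.6332650459328), np.float64(129.8304385454777)] [ 0.6386 -0.0205] [0.0007 0.006 ]
side [(0.943, 52, -1.0, -1.0), (0.943, 54, -1.0, -1.0), (0.943, 58, -1.0, -1.0), (0.942, 0, -1.0, -1.0), (0.942, 14, -1.0, -1.0), (0.942, 56, -1.0, -1.0)]
side red [np.float64(126.62185333926571), np.float64(126.57565969569018), np.float64(126.5275118372867), np.float64(126.52751233638307)] [ 0.6406 -0.0213] [0.     0.0063]
```

View pics/m11.png

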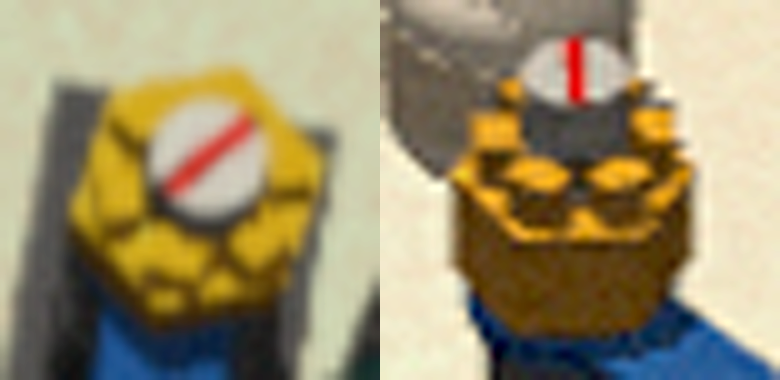

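```bash
python3 - <<'E'
from h import *
for c in ('top','side'):
    viewer.capture(c)
    for n in ['clamp_post','lid_handle','slot_a','jar','tipbox','beaker']:
        for q in finder.place_of(c,n)[:1]: print(c,n,round(q['confidence'],2),w(c,q['xyz']))
b=cv2.imread('pics/side11.png')
cv2.imwrite('pics/m12.png',cv2.resize(b[180:320,270:450],None,fx=4,fy=4,interpolation=cv2.INTER_CUBIC))
E
```

```text
top clamp_post 0.73 [ 0.5497 -0.0053  0.118 ]
top lid_handle 0.63 [ 0.7608  0.1252 -0.0005]
top slot_a 0.89 [ 0.6425 -0.0222  0.1361]
top jar 0.61 [ 0.7612 -0.1597  0.0029]
top tipbox 0.85 [0.7618 0.1224 0.0015]
side clamp_post 0.88 [0.5535 0.0009 0.1186]
side lid_handle 0.6 [ 0.5147 -0.0011  0.1025]
side slot_a 0.78 [ 0.6401 -0.0198  0.1395]
side jar 0.68 [ 0.7631 -0.1587 -0.0022]
side tipbox 0.73 [0.7585 0.1275 0.0012]
side beaker 0.72 [ 0.4379  0.5272 -0.0016]
```

View pics/m12.png

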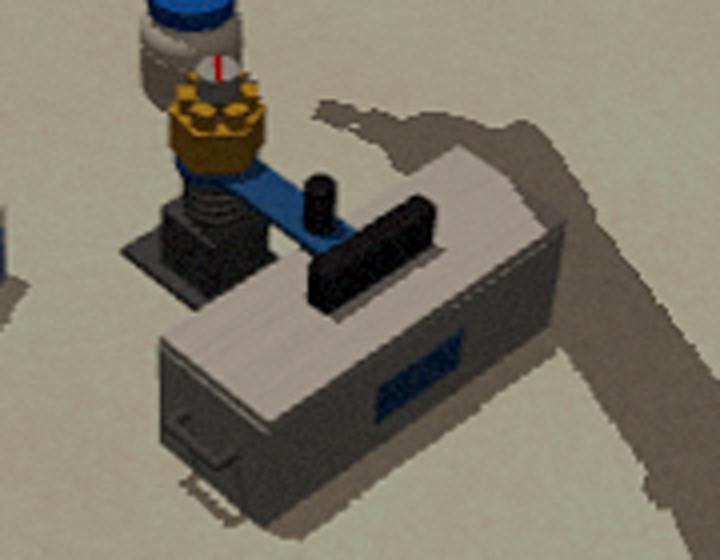

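The lid is home, the arm is square and down on it, the slot is in line with the red mark, and the bystanders haven't moved.

```bash
python3 -c "
from workcell import r; print(r.hand_in())"
```

```text
the job is handed in; nothing more can be done
None
```

I handed the job in: both canisters present are upright in the chamber, the lid is home, the clamp arm is square, and the nut is tight with a slot pair within about 3° of the cotter hole; the press on the lid was inferred from the nut's angle, not measured, and no verdict came back.

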